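Load a rail in the drilling jig and throw the cam clamp

TASK

Take the upper hardwood rail out of the plywood stock cradle, lay it along the fence of the drilling jig and slide it under the drill-bush bridge until its end is fully home against the end stop. Then swing the red cam lever through its quarter turn right to its stop, so that the rail is clamped against the fence ready for drilling, and let go of everything. Leave the lower rail in its cradle and the other things on the bench where they are.

Things in the scene. Friction and masses are not known exactly. Their poses are not given: they have to be found in the camera images.
- rail_center (a point): Centre of the upper rail: a loose dark hardwood bar 230 mm long (its y axis) x 25 wide (x) x 40 high (z), 0.16 kg, both ends alike. It starts on top of a second, equal rail in the cradle.
- rail2_center (a point): Centre of the lower rail, the same size, under the first; it stays in the cradle.
- cradle: Plywood stock cradle, fixed; origin under its centre, rails along its y axis. Outside 264 (y) x 66 (x) x 92 mm high. The upper rail lies 50 to 90 mm above the bench between 10 mm thick side cheeks, 3.5 mm off it and 2 mm higher than it. Over the middle 96 mm of the length the cheeks are cut down to 24 mm above the bench: only there is finger room beside the rail.
- jig_home (a point): Where the rail's centre lies when fully home in the fixed drilling jig, 38 mm above the bench, 25 mm side down. Jig axes: y feeds along the rail to the end stop, x goes from the fence across to the cam lever, z up. Plywood bed, 18 mm thick, from here y -180 to +140 and x -65 to +100 mm. Behind y = -45 mm the bed is clear on both sides of the rail; beyond it fence and shoe leave no finger room.
- fence_mid (a point): Mid-length of the aluminium fence's face, at the height of jig_home, jig axes. From jig_home: face at x = -12.5 mm, fence from y = -45 to +125 mm, 20 mm thick, 44 mm high above the bed (4 mm higher than the rail).
- end_stop (a point): Centre of the face of the steel end stop (36 mm high above the bed) that the rail's end butts against: y = +115 mm from jig_home, jig axes.
- bridge_top (a point): Top centre of the aluminium bridge with two drill bushes, 72 mm above the bench (bushes 8 mm more). It spans the rail at y = +73 to +109 mm from jig_home, its underside 44 mm above the bed (4 mm over the rail), carried by the fence and by a leg at x = +24 to +42 mm.
- shoe: Rubber-faced clamping shoe, 50 mm long, facing the fence over y = +10 to +60 mm from jig_home. The lever's cam drives it, 7.3 mm per rad: lever open, its face is 34 mm from the fence (9 mm spare beside the 25 mm rail), 31 mm at 0.4 rad. It meets a rail on the fence at about 1.23 rad, is sprung and presses it with about 22 N at the lever's stop; the cam is self-locking.
- cam_lever (a joint): Angle of the red cam lever, rad: 0 open (handle along the jig's +x, away from the fence), 1.571 at the clamping stop (handle along +y, beside the bridge). Turns counter-clockwise seen from above about the upright axis at lever_pivot, stays where left, needs 4 to 8 N sideways at lever_mid. Starts between 0 and 0.4.
- lever_pivot (a point): Point on the upright turning axis of the cam lever, at the height of the handle's centre line, 44 mm above the bench; fixed, 66 mm along x and 35 mm along y from jig_home, same axes as the jig.
- lever_mid (a point): Point to push on the lever's handle, 62 mm out from the pivot; the handle is a red round bar 14 mm thick, level, its underside 19 mm above the jig's bed. x points outward along the handle, y towards clamping.
- lever_knob (a point): Centre of the black 22 mm ball on the end of the handle, 90 mm out from the pivot.
- glue: Bystander: white glue bottle, 60 mm across, 170 mm high, loose. Origin under its centre.
- tin: Bystander: open tin of dowels, 68 mm across, 75 mm high, loose. Origin under its centre.
- mallet: Bystander: hammer with a wooden handle, 260 mm long, 26 mm thick, lying on the bench, loose. Origin under its mid-length.
- drill: Bystander: green and black cordless drill standing on its battery foot (75 x 115 mm), 200 mm high, loose. Origin under its centre.
Things that resemble listed ones, but are neither listed nor needed, are in the scene too. Leave any purple or white look-alike of the part that bears rail_center alone.

How it is judged:
By the outcome, as a careful person would: the job done as asked, in the order asked, and still so for the second after the job is handed in, with the robot touching nothing.
It also fails if it takes over 51 s, if anything falls off the work surface, if the arm or the gripper's body presses on something with over 40 N, if the wrist force passes 120 N, or if a joint passes its speed limit or range.

ROBOT

A 7-joint arm with a two-finger parallel gripper is mounted at the origin on the work surface. World frame = base frame: x ahead of the robot, y to its left, z up, the work surface at z = 0. Lengths are in m, angles in rad, forces in N, time in s.
With the tool pointing down it reaches from about 0.4 to 0.875 m from the base axis. Payload 19.3 kg.
Tool frame: the origin (TCP) lies on the mounting face of the last link; the fingertips stand 173 mm ahead of it and the grasp point (between the pads) lies 155 mm ahead of it (ctrl.tip_reach is the distance from the TCP to the fingertips, in m); z points along the fingers, y is the direction in which the jaws open and shut (so a half turn about z gives the same grasp; the last joint's range is limited). The gripper opens to 85 mm and grips with 20 to 120 N. Pads are 22 mm wide; open, the fingers measure 114 mm over their backs; the gripper's body (76 mm by 85 mm) begins 54 mm behind the grasp point. The pads swing forward as they close: fully open they stand 13 mm farther back than shut.
Start: joints at [-1.234, 0.521, -0.036, 1.599, 0.021, 1.021, -0.113], TCP at [0.247, 0.574, 0.405] pointing down, gripper open.
Joint ranges: [-2.91, 2.91], [-0.3, 2.13], [-1.5, 1.42], [0.17, 2.43], [-1.26, 4.41], [0.16, 1.93], [-2.52, 2.52]. Speed limits (rad/s): [1.89, 1.89, 2.39, 2.39, 3.01, 3.01, 3.01].

INTERFACE

Orientations are given as a rotation vector (axis times angle).
In Python, from workcell import ctrl gives the robot as it stands.
- The arm moves only by the tool send_rows, never from a script. Its argument "rows" is a list of rows, each an object with "translation": the shift along the tool's x, y, z each as a share of 500 mm, from -1 to 1, a list of three; "rotation": the turn, a rotation vector about the tool's x, y, z each as a share of 30 degrees, from -1 to 1, a list of three. A call has 1 to 20 rows; each row is the pose to reach, as a shift and turn from the pose measured when the call began, along the tool's axes at that moment; what a row does not reach only later rows make up. A row lasts 1/8 s, in which the tool goes at most 62.5 mm and 10.7 degrees, less where a joint would pass 70% of its speed; a pose out of reach is approached as far as the arm can. A call with a number of a shift or a turn outside -1 to 1 is refused whole. A call with a gripper value outside its range is refused whole. "claw" is the gripper command: -1 is shut, 1 is fully open, values between are in proportion, set as the call begins (left out, the last holds). The fingers move at their own pace and stop on an object; "grip_force" is the grip in N (left out, the last holds). Time passes only in rows, so rows that repeat a pose let the fingers close. It gives the time, the measured TCP pose, the force and the opening at its end, in the units of the state.
- ctrl.get_state(): the state, without advancing time (a new reading comes with each control period).
- ctrl.read_camera(name): name is "scene" or "top" or "wrist"; returns a dict with "img" (480x640x3 uint8, red, green, blue), "depth" (480x640 float32, m along the optical axis (not along the pixel's ray), 0 where there is no reading), "fx", "fy", "cx", "cy" (pixels), "rvec" (rotation vector, rad) and "tvec" (3), from world to camera coordinates, as OpenCV has them. Camera axes: x right, y down, z forward; pixel columns grow to the right and rows downward; lengths in m; the calibration is good to about 2 mm. A picture is of the moment at which its call begins.
- ctrl.job_done(): hands the job in, once; it reports no verdict.
The state is a dict: "time_s": time; "qpos": joint angles; "joint_vel": joint speeds; "joint_torque": joint torques, N m; "tcp_pos": TCP position; "ee_rot": TCP orientation; "wrist_force": force on the tool from outside, world axes, zero at the start; "torque": the same for the moment, N m; "gripper_width": opening from 0.0 (shut) to 1.0 (fully open).
Only numpy, scipy, OpenCV 4.12 (cv2) and the standard library are available. Lean on these libraries where they do the work, as an engineer would, in place of code of your own. Each camera call takes 0.05 s, during which the arm holds its last target.

## Working session

There is one attempt and no reset: what is moved stays moved. The work goes in short steps, Python scripts to look and compute and a tool call to move; the robot and the scene stay as the last step left them, time stands still between calls to the robot, and variables do not carry over. Pictures are saved under pics/ and viewed, and the job is handed in when it is done.

Besides the shell and the picture viewer there is one more tool, called after ">>>" as name(argument=value, ...) on one line, values as JSON. send_rows: Moves the arm, as the interface text tells. Shift numbers are shares of 500 mm and turn numbers shares of 30 degrees, none past 1 either way. Its arguments: {"type":"object","properties":{"rows":{"type":"array"},"claw":{"type":"number"},"grip_force":{"type":"number"}},"required":["rows"]}

```bash
mkdir -p pics; ls
cat > h.py <<'E'
import numpy as np, cv2
from scipy.spatial.transform import Rotation as R
from workcell import ctrl
def cam(n):
    c=ctrl.read_camera(n); c['R']=R.from_rotvec(c['rvec']).as_matrix(); c['t']=np.array(c['tvec']); np.savez('last_%s.npz'%n,**c); return c
def load(n):
    return dict(np.load('last_%s.npz'%n))
def plane(c,u,v,z):
    d=c['R'].T@np.array([(u-c['cx'])/c['fx'],(v-c['cy'])/c['fy'],1]); o=-c['R'].T@c['t']
    return o+d*(z-o[2])/d[2]
def pt(c,u,v):
    d=float(c['depth'][int(v),int(u)]); p=np.array([(u-c['cx'])/c['fx']*d,(v-c['cy'])/c['fy']*d,d])
    return c['R'].T@(p-c['t'])
def cloud(c):
    v,u=np.mgrid[0:480,0:640]; d=c['depth']; p=np.stack([(u-c['cx'])/c['fx']*d,(v-c['cy'])/c['fy']*d,d],-1)
    return (p-c['t'])@c['R']
def proj(c,p):
    q=c['R']@np.asarray(p)+c['t']; return np.array([c['fx']*q[0]/q[2]+c['cx'],c['fy']*q[1]/q[2]+c['cy']])
def save(img,name): cv2.imwrite('pics/'+name,cv2.cvtColor(np.ascontiguousarray(img),cv2.COLOR_RGB2BGR))
E
python3 - <<'E'
from h import *
for n in ['scene','top','wrist']:
    c=cam(n); save(c['img'],n+'0.png'); print(n,-c['R'].T@c['t'])
s=ctrl.get_state(); print(s, ctrl.tip_reach)
E
```

```text
pics
scene [1.72215982 0.22949243 1.28798365]
top [ 0.39534656 -0.01890681  1.35800009]
wrist [0.18401148 0.59994718 0.37351589]
{'time_s': 0.15, 'qpos': array([-1.23421556,  0.52187507, -0.03632884,  1.59984152,  0.02118335,
        1.02109989, -0.11276216]), 'joint_vel': array([-0.00048311, -0.00162418, -0.00043061, -0.00011652, -0.00161371,
        0.00072088, -0.00011428]), 'joint_torque': array([ 1.56713508e-03, -9.27392793e+01,  1.98061645e+00, -3.70056832e+01,
        1.79491594e-02,  6.26932655e-03, -1.00841635e-04]), 'tcp_pos': array([0.24726217, 0.57390827, 0.40427186]), 'ee_rot': array([-6.34520375e-01, -3.07671439e+00,  1.30317224e-03]), 'wrist_force': array([-0.43284497, -0.2589776 ,  0.31118246]), 'torque': array([ 0.01147529, -0.01632375,  0.0553033 ]), 'gripper_width': 1.0018666606409865} 0.1734
```

View pics/top0.png

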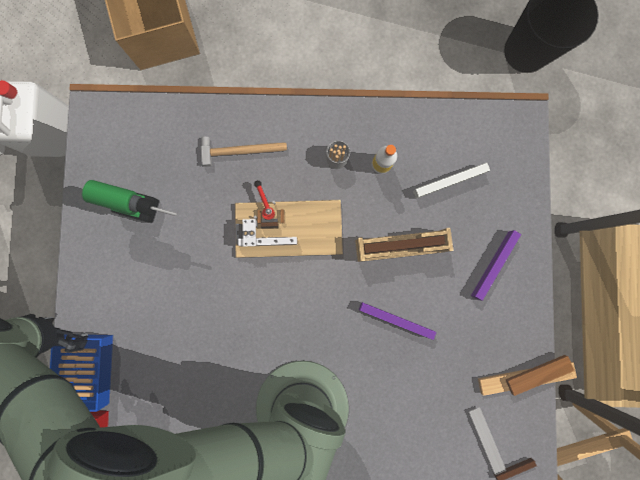

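View pics/scene0.png

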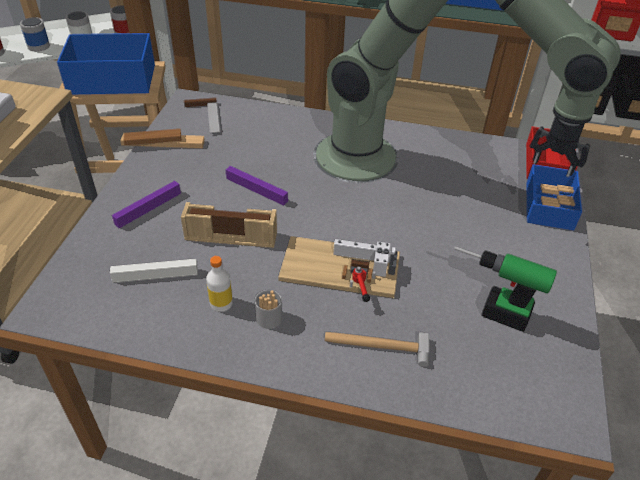

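View pics/wrist0.png

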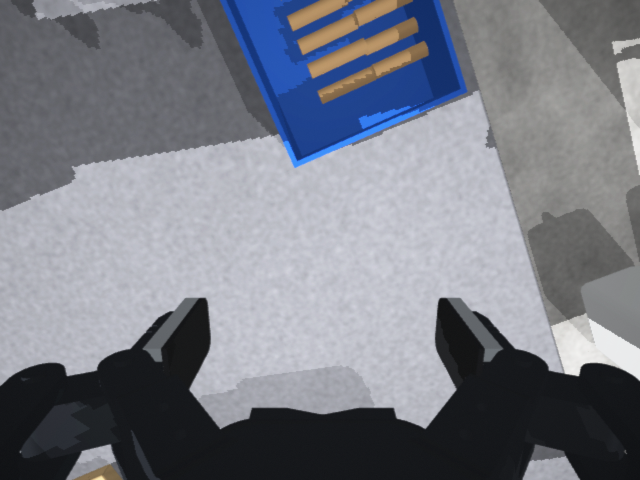

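The top view has the cradle with a dark brown rail at about (405,243). The jig is at (290,228), with its bridge at (248,232), fence at (275,241) and red lever at (264,200). Rail look-alikes are purple (398,321), purple (497,265), white (452,180) and a brown block on pale wood (540,375). Only the dark bar between plywood cheeks fits. I'll confirm it in an enlarged crop.

Run:
```python
from h import *
c=load('top'); im=c['img']
save(cv2.resize(im[165:275,215:470],None,fx=3.1,fy=3.1,interpolation=cv2.INTER_CUBIC),'crop1.png')
P=cloud(c)
hsv=cv2.cvtColor(im,cv2.COLOR_RGB2HSV)
# rail: dark brown, high z
for (u,v) in [(405,243),(370,248),(440,239),(330,228),(283,241),(248,232)]: print((u,v),pt(c,u,v).round(4), hsv[v,u])
```

```text
(405, 243) [ 0.4851 -0.2822  0.0925] [ 10 110 102]
(370, 248) [ 0.4689 -0.1832  0.0918] [ 11 110 107]
(440, 239) [ 0.4987 -0.3825  0.0894] [ 10 106 103]
(330, 228) [ 0.5314 -0.0718  0.0143] [ 18  95 213]
(283, 241) [0.4857 0.0658 0.0637] [  0   2 228]
(248, 232) [0.5089 0.1666 0.0748] [150   2 110]
```

View pics/crop1.png

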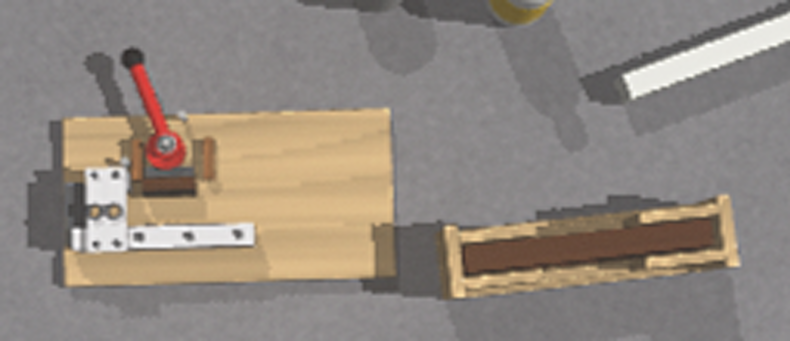

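The crop shows the dark brown rail lying between the plywood cheeks with cut-down middles, so it is the right one. The jig has its fence, bridge and red lever as described. Next I'll measure their poses from the top view.

```bash
cat > meas.py <<'E'
from h import *
def rect(c,mask,z):
    cn,_=cv2.findContours(mask.astype(np.uint8),cv2.RETR_EXTERNAL,cv2.CHAIN_APPROX_NONE)
    k=max(cn,key=cv2.contourArea)[:,0]
    w=np.array([plane(c,u,v,z)[:2] for u,v in k])
    r=cv2.minAreaRect((w*1000).astype(np.float32)); 
    b=cv2.boxPoints(r); e=b[1]-b[0]; f=b[2]-b[1]
    L=e if np.linalg.norm(e)>np.linalg.norm(f) else f
    a=np.degrees(np.arctan2(L[1],L[0]))%180
    return np.round(r[0],1),np.round(r[1],1),round(a,2),k
def box(m,u0,u1,v0,v1):
    o=np.zeros_like(m); o[v0:v1,u0:u1]=m[v0:v1,u0:u1]; return o
E
python3 - <<'E'
from meas import *
c=load('top'); im=c['img']; hsv=cv2.cvtColor(im,cv2.COLOR_RGB2HSV); P=cloud(c)
h,s,v=[hsv[...,i] for i in range(3)]
m=box((h<16)&(s>70)&(v<135)&(P[...,2]>0.07),350,460,225,265)
print('rail',rect(c,m,.09)[:3])
m=box((s<20)&(v>170),255,305,230,250); print('fence',rect(c,m,.062)[:3])
m=box((h>12)&(h<25)&(s>50)&(P[...,2]<0.03)&(P[...,2]>0.006),225,350,190,265); print('bed',rect(c,m,.018)[:3])
m=box(((h<6)|(h>172))&(s>150),245,290,175,225); print('lever',rect(c,m,.044)[:3])
m=box((h>12)&(h<25)&(s>50)|(h<16)&(s>70),352,460,225,265); print('cradle',rect(c,m,.092)[:3])
E
```

```text
rail (array([ 483. , -280.5]), array([ 27.4, 232.8]), np.float32(97.63))
fence (array([487.5,  87.8]), array([ 26.2, 119.2]), np.float32(91.77))
bed (array([527.8,  53.3]), array([164.7, 318.6]), np.float32(92.88))
lever (array([598.6, 131.1]), array([103.1,  35.6]), np.float32(29.73))
cradle (array([ 481. , -278.7]), array([ 68.1, 273.6]), np.float32(97.09))
```

```bash
cat >> h.py <<'E'
def tool():
    s=ctrl.get_state(); return np.array(s['tcp_pos']),R.from_rotvec(s['ee_rot']).as_matrix()
def rows(target,yaw,p=None,M=None):
    """target TCP xyz, tool y axis heading yaw(deg) in world, tool down -> shares"""
    if p is None: p,M=tool()
    a=np.radians(yaw); y=np.array([np.cos(a),np.sin(a),0]); z=np.array([0,0,-1.]); x=np.cross(y,z)
    T=np.stack([x,y,z],1)
    d=M.T@(np.array(target)-p)/0.5; r=np.degrees(R.from_matrix(M.T@T).as_rotvec())/30
    return d.round(4),r.round(4)
E
python3 - <<'E'
from h import *
p,M=tool(); print(p,'\n',M.round(3)); c=load('wrist')
print('cam in tool',(M.T@(-c['R'].T@c['t']-p)).round(4),'\n',(c['R']@M).round(3),c['fx'],c['fy'],c['cx'],c['cy'])
print(np.degrees(np.arctan2(M[1,1],M[0,1])))
E
```

```text
[0.24726217 0.57390827 0.40427186] 
 [[-0.918  0.396 -0.   ]
 [ 0.396  0.918 -0.001]
 [-0.    -0.001 -1.   ]]
cam in tool [ 0.0684 -0.0011  0.0308] 
 [[-0.     1.     0.001]
 [-0.964  0.    -0.267]
 [-0.267 -0.001  0.964]] 379.5482264309188 379.5482264309188 322.35203809318693 238.5032596337975
66.69417439213355
```

Run:
```python
from h import *
print(rows([0.45,0.36,0.43],37))
```

```text
(array([-0.5417, -0.2325, -0.0512]), array([-1.500e-03,  5.000e-04,  9.898e-01]))
```

>>> send_rows(rows=[{"translation": [-0.12, -0.05, -0.01], "rotation": [0, 0, 0.25]}, {"translation": [-0.24, -0.1, -0.02], "rotation": [0, 0, 0.5]}, {"translation": [-0.36, -0.15, -0.03], "rotation": [0, 0, 0.75]}, {"translation": [-0.48, -0.2, -0.05], "rotation": [0, 0, 0.99]}, {"translation": [-0.54, -0.23, -0.05], "rotation": [0, 0, 0.99]}], claw=1)

```text
time_s: 0.78
tcp_pos: [0.4514, 0.3593, 0.4299]
ee_rot: [1.407, 2.808, -0.001]
wrist_force: [0.2, 0.5, -0.4]
gripper_width: 1.0
```

Run:
```python
from h import *
print(ctrl.get_state()['qpos'],tool()[0]); print(rows([0.53,0.03,0.43],7.6))
```

```text
[-0.87961742  0.42188263  0.14423591  1.70812399 -0.06816444  1.01660185
 -0.07014092] [0.45142686 0.35928159 0.42989635]
(array([-6.216e-01, -2.684e-01,  4.000e-04]), array([5.000e-04, 1.800e-03, 9.724e-01]))
```

>>> send_rows(rows=[{"translation": [-0.11, -0.048, 0], "rotation": [0, 0, 0.2]}, {"translation": [-0.22, -0.096, 0], "rotation": [0, 0, 0.4]}, {"translation": [-0.33, -0.144, 0], "rotation": [0, 0, 0.6]}, {"translation": [-0.44, -0.19, 0], "rotation": [0, 0, 0.8]}, {"translation": [-0.55, -0.238, 0], "rotation": [0, 0, 0.97]}, {"translation": [-0.62, -0.268, 0], "rotation": [0, 0, 0.97]}, {"translation": [-0.62, -0.268, 0], "rotation": [0, 0, 0.97]}])

```text
time_s: 1.65
tcp_pos: [0.5299, 0.0279, 0.4302]
ee_rot: [2.072, 2.359, -0.001]
wrist_force: [0.1, 0.7, -0.4]
gripper_width: 0.999
```

Run:
```python
from h import *
c=cam('wrist'); save(c['img'],'w1.png'); print(ctrl.get_state()['qpos'],tool()[0]); np.savez('jig.npz',**c); print(rows([0.49,-0.37,0.42],7.6))
```

```text
[-0.44011416  0.3594816   0.35632431  1.83346566 -0.14780209  0.97434708
  0.11038644] [0.52969308 0.0298929  0.43009406]
(array([-0.7824, -0.1838,  0.0208]), array([ 0.0004,  0.0017, -0.0016]))
```

View pics/w1.png

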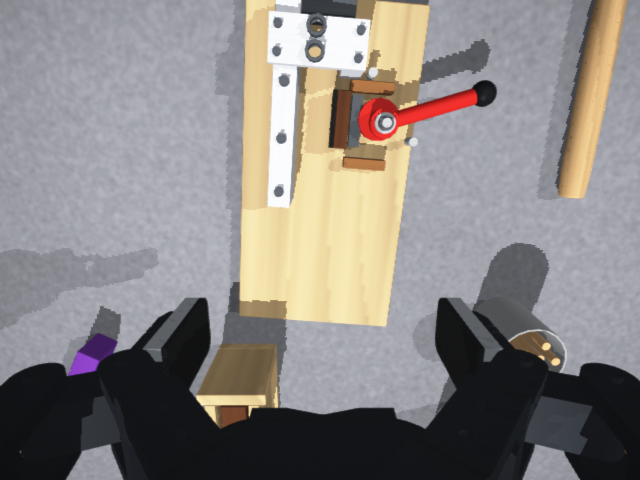

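The wrist view shows the bed with its left edge at u≈242, near edge at v≈320 and right edge at u≈390–428. The fence top is at (283,135), the bridge at (317,40), the lever pivot at (384,121) and the knob at (485,94). I'll measure these and move on to the cradle.

>>> send_rows(rows=[{"translation": [-0.11, -0.026, 0], "rotation": [0, 0, 0]}, {"translation": [-0.22, -0.052, 0], "rotation": [0, 0, 0]}, {"translation": [-0.33, -0.078, 0], "rotation": [0, 0, 0]}, {"translation": [-0.44, -0.104, 0], "rotation": [0, 0, 0]}, {"translation": [-0.55, -0.13, 0], "rotation": [0, 0, 0]}, {"translation": [-0.66, -0.156, 0.01], "rotation": [0, 0, 0]}, {"translation": [-0.78, -0.184, 0.02], "rotation": [0, 0, 0]}, {"translation": [-0.78, -0.184, 0.02], "rotation": [0, 0, 0]}])

```text
time_s: 2.7
tcp_pos: [0.4886, -0.3719, 0.4196]
ee_rot: [2.075, 2.358, -0.004]
wrist_force: [0.3, 1.2, 0.3]
gripper_width: 1.002
```

Run:
```python
from h import *
c=cam('wrist'); save(c['img'],'w2.png'); print(ctrl.get_state()['qpos'],tool()[0]); np.savez('cradle.npz',**c)
from meas import *
c=dict(np.load('jig.npz')); im=c['img']; P=cloud(c); hsv=cv2.cvtColor(im,cv2.COLOR_RGB2HSV); h,s,v=[hsv[...,i].astype(int) for i in range(3)]
save(cv2.resize(im[0:220,220:500],None,fx=2.7,fy=2.7,interpolation=cv2.INTER_CUBIC),'crop2.png')
W=lambda pts,z:np.array([plane(c,a,b,z)[:2] for a,b in pts])
def line(pts,z):
    w=W(pts,z)*1000; l=cv2.fitLine(w.astype(np.float32),cv2.DIST_HUBER,0,0.01,0.01).ravel()
    return np.degrees(np.arctan2(l[1],l[0]))%180,l[2:].round(1)
wood=(h>10)&(h<28)&(s>45)&(v>90)
# bed left/right edges
L=[];Rr=[]
for r in range(90,300):
    k=np.where(wood[r,225:440])[0]+225
    L.append((k[0]-.5,r)); Rr.append((k[-1]+.5,r))
print('bedL',line(L,.018)); print('bedR',line([q for q in Rr if q[1]>190],.018))
N=[]
for u in range(290,380):
    k=np.where(wood[200:345,u])[0]+200; N.append((u,k[-1]+.5))
print('bedNear',line(N,.018))
wh=(s<25)&(v>170)
FL=[];FR=[]
for r in range(75,200):
    k=np.where(wh[r,255:310])[0]+255
    if len(k)>10: FL.append((k[0]-.5,r));FR.append((k[-1]+.5,r))
print('fenceL',line(FL,.062),'fenceR',line(FR,.062))
FN=[]
for u in range(275,288):
    k=np.where(wh[150:230,u])[0]+150; FN.append((u,k[-1]+.5))
print('fnear',line(FN,.062))
red=((h<6)|(h>174))&(s>140)
k=cv2.moments(box(red,398,475,90,135).astype(np.uint8),True); print('handle seg',plane(c,k['m10']/k['m00'],k['m01']/k['m00'],.051))
pts=np.argwhere(box(red,400,474,85,135))[:,::-1]; print('handle',line(pts,.049))
blk=(v<60)
k=cv2.moments(box(blk,470,500,78,110).astype(np.uint8),True); print('knob',plane(c,k['m10']/k['m00'],k['m01']/k['m00'],.044))
print('pivot px',plane(c,385,122,.056),pt(c,385,122))
```

```text
[ 0.259805    0.52266028  0.43127655  1.63264442 -0.24337091  1.0401138
  0.89446491] [ 0.4896719  -0.36951252  0.41971051]
bedL (np.float32(92.739685), array([447.6,  -2.1], dtype=float32))
bedR (np.float32(92.88984), array([612.6,  -9.2], dtype=float32))
bedNear (np.float32(2.890383), array([ 556.9, -105.9], dtype=float32))
fenceL (np.float32(92.93345), array([475.7,  83.9], dtype=float32)) fenceR (np.float32(92.92039), array([495.7,  86.5], dtype=float32))
fnear (np.float32(1.3051593), array([491.8,  25.3], dtype=float32))
handle seg [0.61528066 0.12789785 0.051     ]
handle (np.float32(24.183634), array([616.3, 128.3], dtype=float32))
knob [0.6570582  0.14627188 0.044     ]
pivot px [0.57272074 0.10985416 0.056     ] [0.5715752  0.10951574 0.06346852]
```

View pics/w2.png

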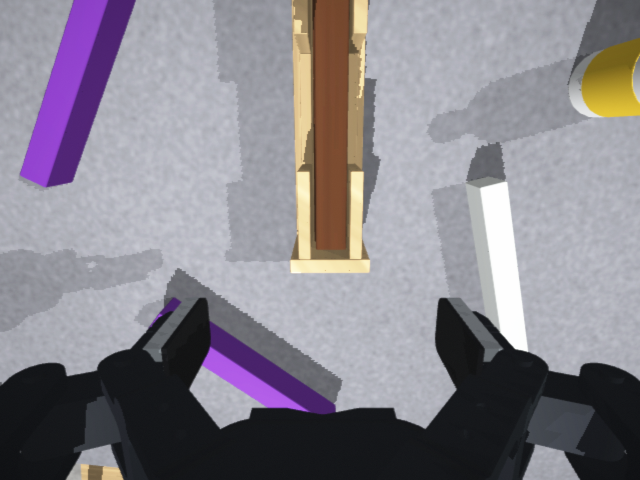

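View pics/crop2.png

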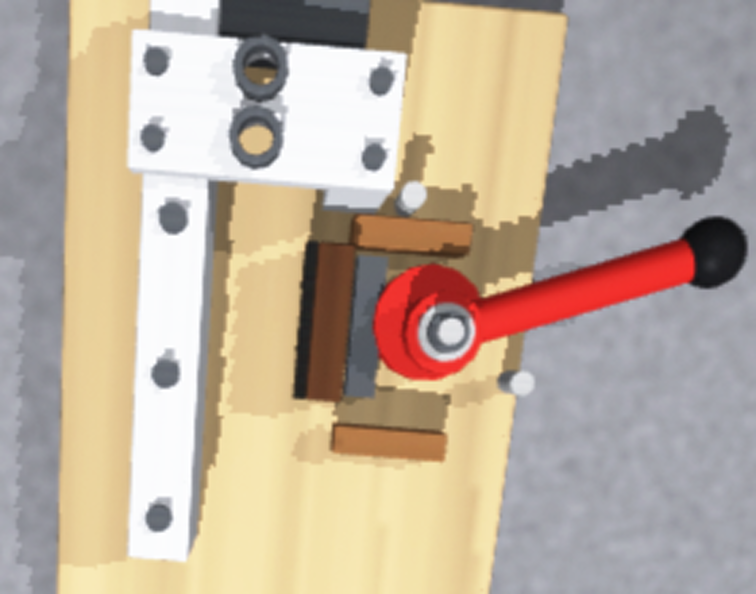

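The wrist view shows the rail top with edges at u≈313 and 349 and its near end at v≈249, inside the cradle end plate. The jig yaw comes out at 2.89°, consistently across the edges. Now the rail's pose.

Run:
```python
from meas import *
c=dict(np.load('cradle.npz')); im=c['img']; P=cloud(c); hsv=cv2.cvtColor(im,cv2.COLOR_RGB2HSV); h,s,v=[hsv[...,i].astype(int) for i in range(3)]
save(cv2.resize(im[0:290,260:410],None,fx=2,fy=2,interpolation=cv2.INTER_CUBIC),'crop3.png')
print([hsv[r,330] for r in (20,100,200,240,255)])
def line(pts,z):
    w=np.array([plane(c,a,b,z)[:2] for a,b in pts])*1000; l=cv2.fitLine(w.astype(np.float32),cv2.DIST_HUBER,0,0.01,0.01).ravel()
    return np.degrees(np.arctan2(l[1],l[0]))%180,l[2:].round(1)
br=(h<14)&(s>90)&(v<160)&(P[...,2]>.08)
L=[];Q=[]
for r in range(60,240):
    k=np.where(br[r,300:362])[0]+300
    L.append((k[0]-.5,r));Q.append((k[-1]+.5,r))
print(L[::30],Q[::30]); a=line(L,.09);b=line(Q,.09);print(a,b)
E_=[(u,np.where(br[200:262,u])[0][-1]+200.5) for u in range(318,346)]
e=line(E_,.09);print('end',e)
wood=(h>10)&(h<28)&(s>45)
e2=line([(u,np.where(wood[200:300,u])[0][-1]+200.5) for u in range(298,364)],.092);print('cradle end',e2)
th=np.radians((a[0]+b[0])/2); ey=np.array([np.cos(th),np.sin(th)]); ex=np.array([ey[1],-ey[0]])
x=(a[1]@ex+b[1]@ex)/2; 
for y,n in ((e[1]@ey+115,'rail'),(e2[1]@ey+132,'cradle')): print(n,(x*ex+y*ey).round(1),'w',b[1]@ex-a[1]@ex)
C=x*ex+(e[1]@ey+115)*ey; print(np.degrees(th))
g=C-25*ey; print('grasp',g); print(rows([g[0]/1e3,g[1]/1e3,.33],np.degrees(th)-90)); print(rows([g[0]/1e3,g[1]/1e3,.23],np.degrees(th)-90))
t=load('top'); print('top px of centre',proj(t,[C[0]/1e3,C[1]/1e3,.09]))
```

```text
[array([ 10, 154, 119], dtype=uint8), array([ 11, 153, 120], dtype=uint8), array([ 11, 151, 123], dtype=uint8), array([ 10, 151, 123], dtype=uint8), array([ 19,  99, 121], dtype=uint8)]
[(np.float64(313.5), 60), (np.float64(314.5), 90), (np.float64(314.5), 120), (np.float64(314.5), 150), (np.float64(314.5), 180), (np.float64(315.5), 210)] [(np.float64(347.5), 60), (np.float64(347.5), 90), (np.float64(347.5), 120), (np.float64(346.5), 150), (np.float64(346.5), 180), (np.float64(346.5), 210)]
(np.float32(97.5928), array([ 475.3, -327.9], dtype=float32)) (np.float32(97.63693), array([ 498.1, -312.7], dtype=float32))
end (np.float32(7.3396587), array([ 497.2, -396.9], dtype=float32))
cradle end (np.float32(7.346553), array([ 502.5, -415.9], dtype=float32))
rail [ 481.7 -282.9] w 24.61316
cradle [ 482.  -285.5] w 24.61316
97.61486
grasp [ 485.0192  -307.72775]
(array([0.1238, 0.0069, 0.1794]), array([-0.0014,  0.001 , -0.0052]))
(array([0.1239, 0.0071, 0.3794]), array([-0.0014,  0.001 , -0.0052]))
top px of centre [405.06714404 244.23719731]
```

View pics/crop3.png

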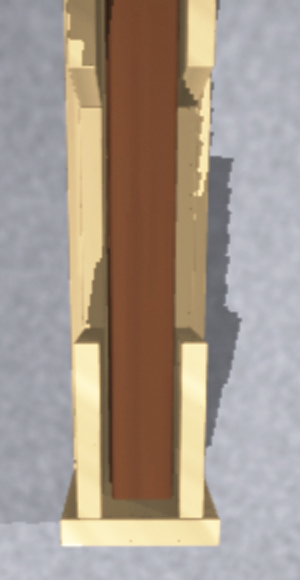

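>>> send_rows(rows=[{"translation": [0.06, 0.004, 0.09], "rotation": [0, 0, -0.005]}, {"translation": [0.12, 0.007, 0.18], "rotation": [0, 0, -0.005]}, {"translation": [0.124, 0.007, 0.26], "rotation": [0, 0, -0.005]}, {"translation": [0.124, 0.007, 0.33], "rotation": [0, 0, -0.005]}, {"translation": [0.124, 0.007, 0.379], "rotation": [0, 0, -0.005]}, {"translation": [0.124, 0.007, 0.379], "rotation": [0, 0, -0.005]}])

```text
time_s: 3.5
tcp_pos: [0.4854, -0.3056, 0.2289]
ee_rot: [-2.064, -2.364, 0.001]
wrist_force: [0.5, -0.7, 1.1]
gripper_width: 0.999
```

Run:
```python
from h import *
c=cam('wrist'); save(c['img'],'w3.png'); print(tool()[0]); print(rows([.4850,-.3077,.23],7.6))
```

```text
[ 0.48557934 -0.30626469  0.23022147]
(array([-0.0027, -0.0015,  0.0004]), array([-0.0023, -0.0011,  0.0039]))
```

View pics/w3.png

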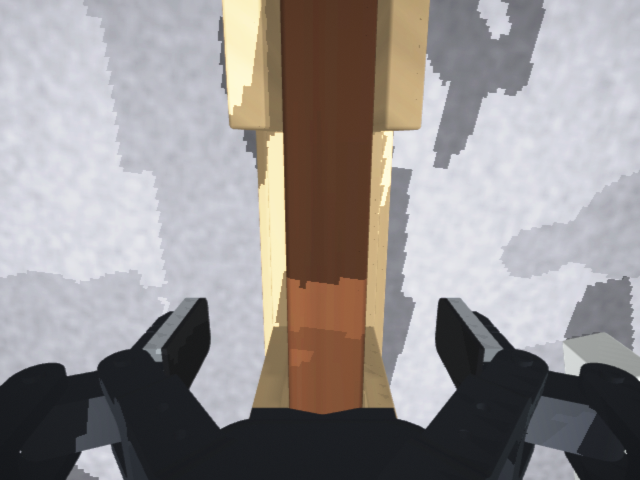

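The fingers are at u≈208 and 436 and straddle the rail at u≈287–365, over the cut-down section. I'll close the gripper.

>>> send_rows(rows=[{"translation": [-0.003, -0.0015, 0], "rotation": [0, 0, 0]}, {"translation": [-0.003, -0.0015, 0], "rotation": [0, 0, 0]}, {"translation": [-0.003, -0.0015, 0], "rotation": [0, 0, 0]}, {"translation": [-0.003, -0.0015, 0], "rotation": [0, 0, 0]}, {"translation": [-0.003, -0.0015, 0], "rotation": [0, 0, 0]}, {"translation": [-0.003, -0.0015, 0], "rotation": [0, 0, 0]}, {"translation": [-0.003, -0.0015, 0], "rotation": [0, 0, 0]}, {"translation": [-0.003, -0.0015, 0], "rotation": [0, 0, 0]}], claw=-1, grip_force=60)

```text
time_s: 4.55
tcp_pos: [0.4852, -0.3079, 0.2306]
ee_rot: [-2.066, -2.365, 0.0]
wrist_force: [-0.6, 1.6, 5.2]
gripper_width: 0.281
```

>>> send_rows(rows=[{"translation": [0, 0, -0.02], "rotation": [0, 0, 0]}, {"translation": [0, 0, -0.05], "rotation": [0, 0, 0]}, {"translation": [0, 0, -0.1], "rotation": [0, 0, 0]}, {"translation": [0, 0, -0.16], "rotation": [0, 0, 0]}, {"translation": [0, 0, -0.16], "rotation": [0, 0, 0]}, {"translation": [0, 0, -0.16], "rotation": [0, 0, 0]}])

```text
time_s: 5.3
tcp_pos: [0.4851, -0.3077, 0.3107]
ee_rot: [-2.066, -2.365, 0.0]
wrist_force: [0.0, 0.1, -2.6]
gripper_width: 0.284
```

Run:
```python
from h import *
c=cam('wrist'); save(c['img'],'w4.png'); t=cam('top'); save(t['img'][150:350,200:480],'t4.png'); print(tool())
```

```text
(array([ 0.48505104, -0.30774804,  0.31007726]), array([[-1.34350004e-01,  9.90932604e-01, -1.62825443e-03],
       [ 9.90933412e-01,  1.34351450e-01,  8.12927456e-04],
       [ 1.02431466e-03, -1.50427491e-03, -9.99998344e-01]]))
```

View pics/w4.png

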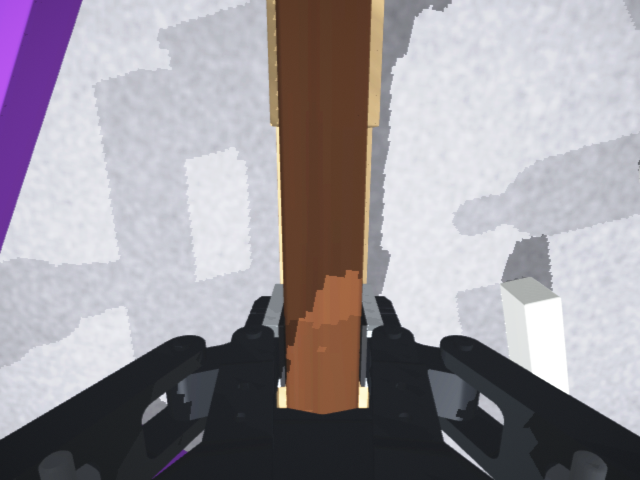

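View pics/t4.png

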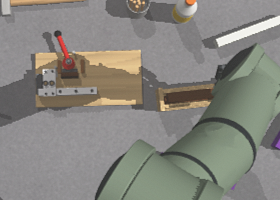

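```bash
cat > jig.py <<'E'
from h import *
PSI=np.radians(2.89); H=np.array([.5088,.07175]); EX=np.array([np.cos(PSI),np.sin(PSI)]); EY=np.array([-EX[1],EX[0]])
def J(x,y): return H+x/1e3*EX+y/1e3*EY
def inv(p): d=(np.asarray(p)[:2]-H)*1e3; return np.array([d@EX,d@EY])
E
python3 - <<'E'
from jig import *
print(rows([*J(2.5,-80),.31],2.89)); print(rows([*J(2.5,-80),.256],2.89))
E
```

```text
(array([5.859e-01, 1.405e-01, 5.000e-04]), array([-0.003 , -0.0018,  0.161 ]))
(array([0.5858, 0.1407, 0.1085]), array([-0.003 , -0.0018,  0.161 ]))
```

>>> send_rows(rows=[{"translation": [0.08, 0.02, 0], "rotation": [0, 0, 0.02]}, {"translation": [0.18, 0.043, 0], "rotation": [0, 0, 0.05]}, {"translation": [0.28, 0.067, 0], "rotation": [0, 0, 0.08]}, {"translation": [0.38, 0.091, 0], "rotation": [0, 0, 0.11]}, {"translation": [0.48, 0.115, 0], "rotation": [0, 0, 0.14]}, {"translation": [0.55, 0.132, 0], "rotation": [-0.003, -0.002, 0.16]}, {"translation": [0.586, 0.1405, 0], "rotation": [-0.003, -0.002, 0.161]}, {"translation": [0.586, 0.1405, 0.05], "rotation": [-0.003, -0.002, 0.161]}, {"translation": [0.586, 0.1405, 0.09], "rotation": [-0.003, -0.002, 0.161]}, {"translation": [0.586, 0.1405, 0.09], "rotation": [-0.003, -0.002, 0.161]}])

```text
time_s: 6.65
tcp_pos: [0.5148, -0.0087, 0.2641]
ee_rot: [-2.165, -2.275, 0.004]
wrist_force: [0.6, 0.9, -1.1]
gripper_width: 0.285
```

Run:
```python
from jig import *
c=cam('wrist'); save(c['img'],'w5.png'); p,M=tool(); print(p,inv(p),np.degrees(np.arctan2(M[1,1],M[0,1]))); s=cam('scene'); save(cv2.resize(s['img'][210:320,170:430],None,fx=3,fy=3),'s5.png')
```

```text
[ 0.51508856 -0.00872277  0.26504315] [  2.2232345  -80.68748701] 2.830372459571522
```

View pics/w5.png

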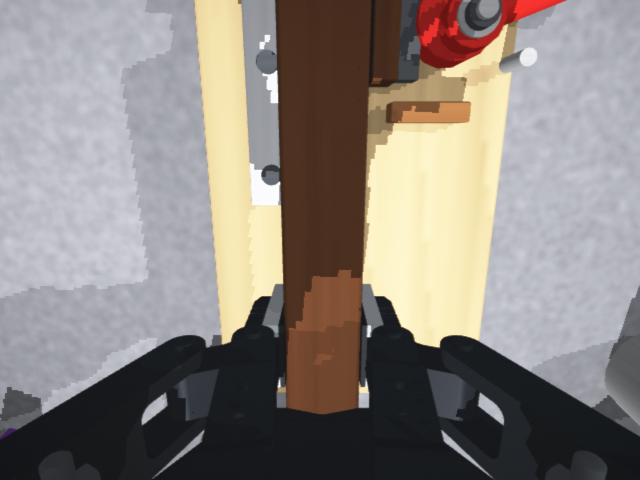

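View pics/s5.png

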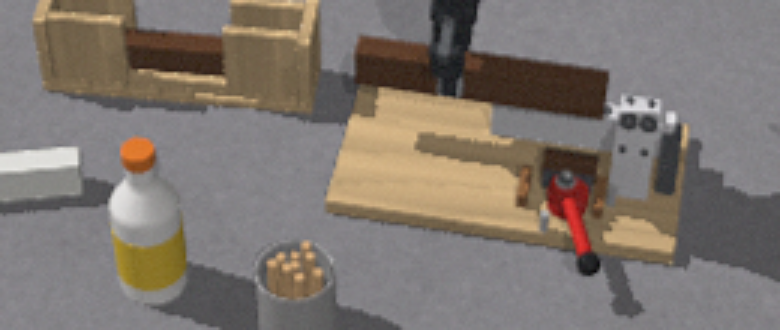

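The scene view shows the rail held above the bed just behind the bridge, with the lower rail still in the cradle. I'll check the rail against the jig axes.

```bash
cat > chk.py <<'E'
from jig import *
def edges(c,z,r0,r1,u0,u1,vmax=160):
    hsv=cv2.cvtColor(c['img'],cv2.COLOR_RGB2HSV); h,s,v=[hsv[...,i].astype(int) for i in range(3)]
    br=(h<14)&(s>90)&(v<vmax); out=[]
    for side in (0,-1):
        P=[]
        for r in range(r0,r1):
            k=np.where(br[r,u0:u1])[0]
            if len(k)>15: P.append(inv(plane(c,u0+k[side]+(.5 if side else -.5),r,z)))
        P=np.array(P); l=cv2.fitLine(P.astype(np.float32),cv2.DIST_HUBER,0,.01,.01).ravel()
        out.append((round(float(np.degrees(np.arctan2(-l[0]*np.sign(l[1]),abs(l[1])))),2),P[0].round(1),P[-1].round(1)))
    return out
E
python3 - <<'E'
from chk import *
c=load('wrist'); zt=tool()[0][2]-.1406
for e in edges(c,zt,100,265,272,375): print(e)
# fence right edge hidden; fence left edge
from meas import *
hsv=cv2.cvtColor(c['img'],cv2.COLOR_RGB2HSV); h,s,v=[hsv[...,i].astype(int) for i in range(3)]
wh=(s<25)&(v>120)
P=[inv(plane(c,235+np.where(wh[r,235:275])[0][0]-.5,r,.062)) for r in range(80,200,20)]; print('fenceL should be -32.5',np.round(P,1))
wood=(h>10)&(h<28)&(s>45)&(v>90)
P=[inv(plane(c,190+np.where(wood[r,190:275])[0][0]-.5,r,.018)) for r in range(80,270,30)]; print('bedL -65',np.round(P,1))
E
```

```text
(-0.11, array([-11.4,  -5.1]), array([-11.4, -51.8]))
(-0.25, array([12.6, -5.2]), array([ 12.2, -51.8]))
fenceL should be -32.5 [[-32.1   7.7]
 [-32.1  -0.2]
 [-32.1  -8.3]
 [-32.1 -16.7]
 [-32.1 -25.2]
 [-32.1 -34.1]]
bedL -65 [[-64.3  13.3]
 [-64.5  -1.8]
 [-64.7 -17.4]
 [-64.4 -33.7]
 [-64.7 -50.7]
 [-64.4 -68.5]
 [-64.6 -87. ]]
```

Run:
```python
from jig import *
print(rows([*J(4.4,-80),.246],2.95))
```

```text
(array([0.0013, 0.0039, 0.0392]), array([-0.0003,  0.0008, -0.004 ]))
```

>>> send_rows(rows=[{"translation": [0.001, 0.004, 0.02], "rotation": [0, 0, -0.004]}, {"translation": [0.001, 0.004, 0.039], "rotation": [0, 0, -0.004]}, {"translation": [0.001, 0.004, 0.039], "rotation": [0, 0, -0.004]}])

```text
time_s: 7.12
tcp_pos: [0.5171, -0.0081, 0.2454]
ee_rot: [-2.163, -2.277, 0.002]
wrist_force: [0.6, 0.0, -2.1]
gripper_width: 0.287
```

Run:
```python
from chk import *
c=cam('wrist'); save(c['img'],'w6.png'); p,M=tool(); zt=p[2]-.1406
print(p,inv(p),np.degrees(np.arctan2(M[1,1],M[0,1])))
for e in edges(c,zt,100,265,272,375): print(e)
hsv=cv2.cvtColor(c['img'],cv2.COLOR_RGB2HSV); h,s,v=[hsv[...,i].astype(int) for i in range(3)]
wh=(s<25)&(v>120)
print('fenceL should be -32.5',np.round([inv(plane(c,225+np.where(wh[r,225:275])[0][0]-.5,r,.062)) for r in range(80,200,20)],1))
save(cv2.resize(c['img'][0:230,220:520],None,fx=2.5,fy=2.5),'w6c.png')
print(inv([*J(0,0)]))
```

```text
[ 0.51717875 -0.0080965   0.24577772] [  4.34234028 -80.16739279] 2.94833484619285
(-0.12, array([-9.2, -4.5]), array([ -9.4, -51.7]))
(-0.15, array([15. , -4.5]), array([ 14.8, -51.6]))
fenceL should be -32.5 [[-32.1   5.9]
 [-32.1  -1.1]
 [-32.2  -8.4]
 [-32.3 -15.8]
 [-32.  -23.5]
 [-32.1 -31.3]]
[0. 0.]
```

View pics/w6c.png

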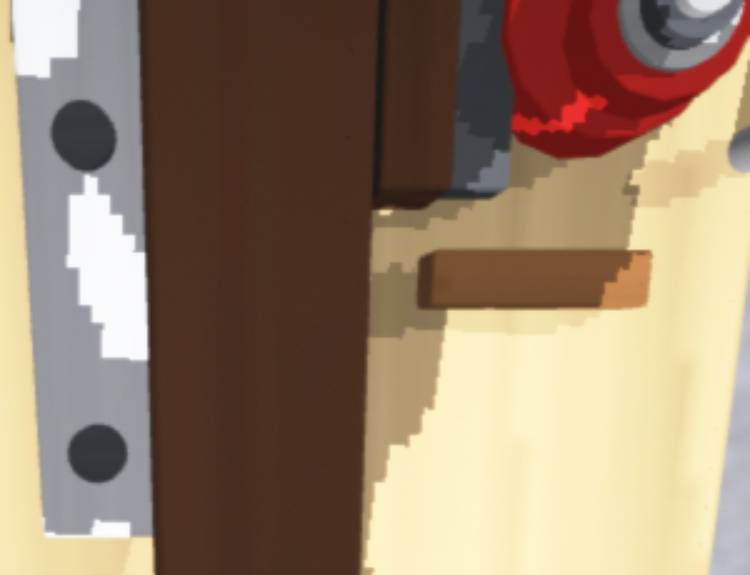

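>>> send_rows(rows=[{"translation": [0, 0, 0.02], "rotation": [0, 0, 0]}, {"translation": [0, 0, 0.04], "rotation": [0, 0, 0]}, {"translation": [0, 0, 0.06], "rotation": [0, 0, 0]}, {"translation": [0, 0, 0.08], "rotation": [0, 0, 0]}, {"translation": [0, 0, 0.089], "rotation": [0, 0, 0]}, {"translation": [0, 0, 0.089], "rotation": [0, 0, 0]}])

```text
time_s: 7.92
tcp_pos: [0.5171, -0.0082, 0.201]
ee_rot: [-2.163, -2.277, 0.002]
wrist_force: [0.4, 0.3, -1.2]
gripper_width: 0.284
```

>>> send_rows(rows=[{"translation": [0, 0, 0.002], "rotation": [0, 0, 0]}, {"translation": [0, 0, 0.004], "rotation": [0, 0, 0]}, {"translation": [0, 0, 0.006], "rotation": [0, 0, 0]}, {"translation": [0, 0, 0.006], "rotation": [0, 0, 0]}])

```text
time_s: 8.43
tcp_pos: [0.5172, -0.0082, 0.1986]
ee_rot: [-2.163, -2.277, 0.001]
wrist_force: [-3.3, 0.6, 12.8]
gripper_width: 0.282
```

Run:
```python
from chk import *
c=cam('wrist'); save(c['img'],'w7.png'); p,M=tool()
print(p,inv(p),np.degrees(np.arctan2(M[1,1],M[0,1])),ctrl.get_state()['wrist_force'])
for e in edges(c,.058,100,265,272,375): print(e)
print(rows([*J(4.3,-63),p[2]],2.95))
```

```text
[ 0.51717078 -0.00822935  0.19858806] [  4.32768046 -80.29967752] 2.9354296737749017 [-2.45206216 -0.09279947 12.41381096]
(-0.11, array([-9. , -4.6]), array([ -9.2, -51.9]))
(-0.08, array([15.3, -4.6]), array([ 15.3, -51.9]))
(array([ 0.0346, -0.    , -0.    ]), array([-0.0017,  0.0003, -0.0005]))
```

View pics/w7.png

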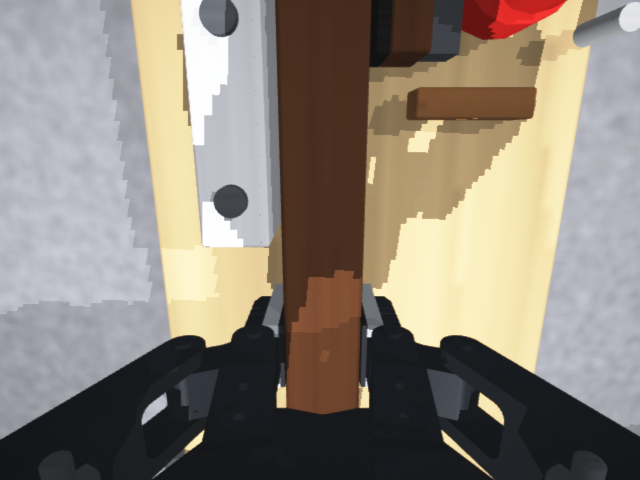

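>>> send_rows(rows=[{"translation": [0, 0, -0.002], "rotation": [0, 0, 0]}, {"translation": [0.01, 0, -0.002], "rotation": [0, 0, 0]}, {"translation": [0.02, 0, -0.002], "rotation": [0, 0, 0]}, {"translation": [0.03, 0, -0.002], "rotation": [0, 0, 0]}, {"translation": [0.0346, 0, -0.002], "rotation": [0, 0, 0]}, {"translation": [0.0346, -0.001, -0.002], "rotation": [0, 0, 0]}, {"translation": [0.0346, -0.002, -0.002], "rotation": [0, 0, 0]}, {"translation": [0.0346, -0.003, -0.002], "rotation": [0, 0, 0]}, {"translation": [0.0346, -0.004, -0.002], "rotation": [0, 0, 0]}, {"translation": [0.0346, -0.004, -0.002], "rotation": [0, 0, 0]}])

```text
time_s: 9.72
tcp_pos: [0.5143, 0.0089, 0.1996]
ee_rot: [-2.164, -2.277, 0.001]
wrist_force: [-0.4, -0.4, -1.6]
gripper_width: 0.28
```

Run:
```python
from chk import *
c=cam('wrist'); save(c['img'],'w8.png'); p,M=tool()
print(p,inv(p),np.degrees(np.arctan2(M[1,1],M[0,1])),ctrl.get_state()['wrist_force'])
for e in edges(c,.058,100,265,272,375): print(e)
```

```text
[0.51425822 0.00889097 0.19958214] [  2.28201628 -63.05427979] 2.928420698815475 [-0.87088521 -0.59323841 -1.47191733]
(-0.06, array([-11.2,  12.7]), array([-11.4, -35.1]))
(-0.12, array([13.3, 12.7]), array([ 13.3, -35. ]))
```

View pics/w8.png

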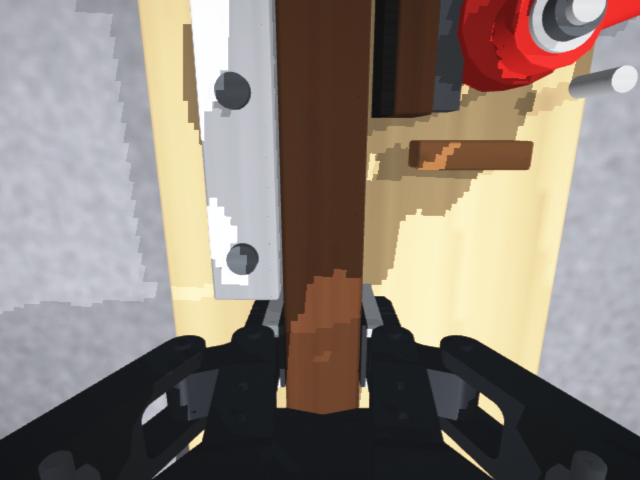

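>>> send_rows(rows=[{"translation": [0, 0, 0.0012], "rotation": [0, 0, 0]}, {"translation": [0, 0, 0.0012], "rotation": [0, 0, 0]}, {"translation": [0, 0, 0.0], "rotation": [0, 0, 0]}, {"translation": [0, 0, 0.0], "rotation": [0, 0, 0]}], claw=0.3)

```text
time_s: 10.28
tcp_pos: [0.5143, 0.0089, 0.1997]
ee_rot: [-2.164, -2.277, 0.001]
wrist_force: [0.3, 0.3, 0.3]
gripper_width: 0.648
```

>>> send_rows(rows=[{"translation": [-0.03, 0, 0], "rotation": [0, 0, 0]}, {"translation": [-0.07, 0, 0], "rotation": [0, 0, 0]}, {"translation": [-0.11, 0, 0], "rotation": [0, 0, 0]}, {"translation": [-0.12, 0, 0], "rotation": [0, 0, 0]}, {"translation": [-0.12, 0, 0], "rotation": [0, 0, 0]}])

```text
time_s: 10.9
tcp_pos: [0.5173, -0.0513, 0.1997]
ee_rot: [-2.164, -2.276, 0.001]
wrist_force: [-0.3, 0.3, 0.5]
gripper_width: 0.65
```

Run:
```python
from chk import *
c=cam('wrist'); save(c['img'],'w9.png'); p,M=tool()
print(p,inv(p),np.degrees(np.arctan2(M[1,1],M[0,1])),ctrl.get_state()['wrist_force'])
for e in edges(c,.058,40,255,262,375): print(e)
t=cam('top'); save(cv2.resize(t['img'][165:275,215:470],None,fx=3,fy=3,interpolation=cv2.INTER_CUBIC),'t9.png')
```

```text
[ 0.51735369 -0.05075387  0.19961359] [   2.36633007 -122.77933059] 2.9340320426650393 [0.03790702 0.11917624 0.18745424]
(-0.11, array([-11.7, -32.5]), array([-11.8, -92.1]))
(-0.22, array([ 12.7, -32.6]), array([ 12.4, -92.1]))
```

View pics/w9.png

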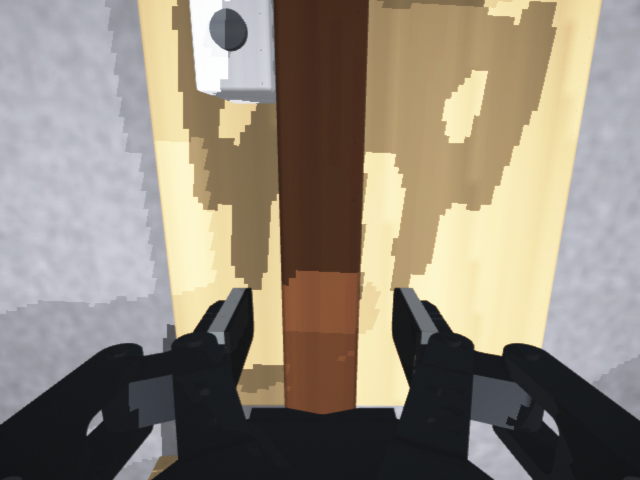

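View pics/t9.png

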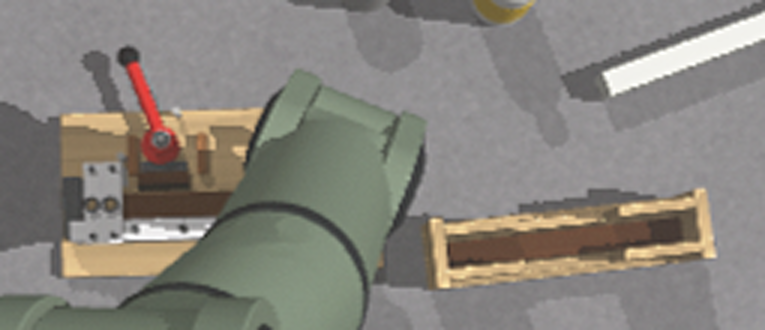

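The rail (u≈280–361) is centred between the fingers (250, 393) and lies along the fence, with its front under the bridge. The lower rail is still in the cradle. I'll regrasp at the rear and feed it home.

>>> send_rows(rows=[{"translation": [0, 0, 0], "rotation": [0, 0, 0]}, {"translation": [0, 0, 0], "rotation": [0, 0, 0]}, {"translation": [0, 0, 0], "rotation": [0, 0, 0]}, {"translation": [0, 0, 0], "rotation": [0, 0, 0]}, {"translation": [0, 0, 0], "rotation": [0, 0, 0]}], claw=-1, grip_force=50)

```text
time_s: 11.62
tcp_pos: [0.5174, -0.0501, 0.1997]
ee_rot: [-2.162, -2.278, 0.0]
wrist_force: [-0.3, 3.5, 5.5]
gripper_width: 0.282
```

>>> send_rows(rows=[{"translation": [0.01, 0, 0], "rotation": [0, 0, 0]}, {"translation": [0.025, 0, 0], "rotation": [0, 0, 0]}, {"translation": [0.04, 0, 0], "rotation": [0, 0, 0]}, {"translation": [0.055, 0, 0], "rotation": [0, 0, 0]}, {"translation": [0.066, 0, 0], "rotation": [0, 0, 0]}, {"translation": [0.066, 0, 0], "rotation": [0, 0, 0]}])

```text
time_s: 12.38
tcp_pos: [0.5157, -0.0164, 0.1997]
ee_rot: [-2.161, -2.279, -0.0]
wrist_force: [0.1, 1.7, 1.5]
gripper_width: 0.284
```

>>> send_rows(rows=[{"translation": [0.002, 0, 0], "rotation": [0, 0, 0]}, {"translation": [0.004, 0, 0], "rotation": [0, 0, 0]}, {"translation": [0.006, 0, 0], "rotation": [0, 0, 0]}, {"translation": [0.006, 0, 0], "rotation": [0, 0, 0]}])

```text
time_s: 12.88
tcp_pos: [0.5155, -0.0134, 0.1997]
ee_rot: [-2.161, -2.279, -0.0]
wrist_force: [0.1, -1.5, 1.8]
gripper_width: 0.284
```

>>> send_rows(rows=[{"translation": [0.002, 0, 0], "rotation": [0, 0, 0]}, {"translation": [0.004, 0, 0], "rotation": [0, 0, 0]}, {"translation": [0.004, 0, 0], "rotation": [0, 0, 0]}])

```text
time_s: 13.25
tcp_pos: [0.5154, -0.0121, 0.1998]
ee_rot: [-2.162, -2.279, 0.001]
wrist_force: [0.2, -6.8, 0.6]
gripper_width: 0.285
```

>>> send_rows(rows=[{"translation": [0.002, 0, 0], "rotation": [0, 0, 0]}, {"translation": [0.004, 0, 0], "rotation": [0, 0, 0]}, {"translation": [0.004, 0, 0], "rotation": [0, 0, 0]}])

```text
time_s: 13.62
tcp_pos: [0.5152, -0.0117, 0.1997]
ee_rot: [2.164, 2.276, -0.003]
wrist_force: [-0.5, -13.4, -0.1]
gripper_width: 0.288
```

Run:
```python
from chk import *
c=cam('wrist'); save(c['img'],'w10.png'); p,M=tool()
print(p,inv(p),np.degrees(np.arctan2(M[1,1],M[0,1])),ctrl.get_state()['wrist_force'])
for e in edges(c,.058,100,265,272,375): print(e)
t=cam('top'); save(cv2.resize(t['img'][185:265,225:350],None,fx=6,fy=6,interpolation=cv2.INTER_CUBIC),'t10.png')
t=cam('scene'); save(cv2.resize(t['img'][220:310,270:410],None,fx=5,fy=5,interpolation=cv2.INTER_CUBIC),'s10.png')
```

```text
[ 0.51518582 -0.01171839  0.19975535] [  2.16933668 -83.6841948 ] 2.905002426750778 [  0.11517573 -13.90056989  -0.18495391]
(0.03, array([-11.5,  -8.2]), array([-11.5, -56. ]))
(-0.06, array([13. , -8.2]), array([ 13., -56.]))
```

View pics/t10.png

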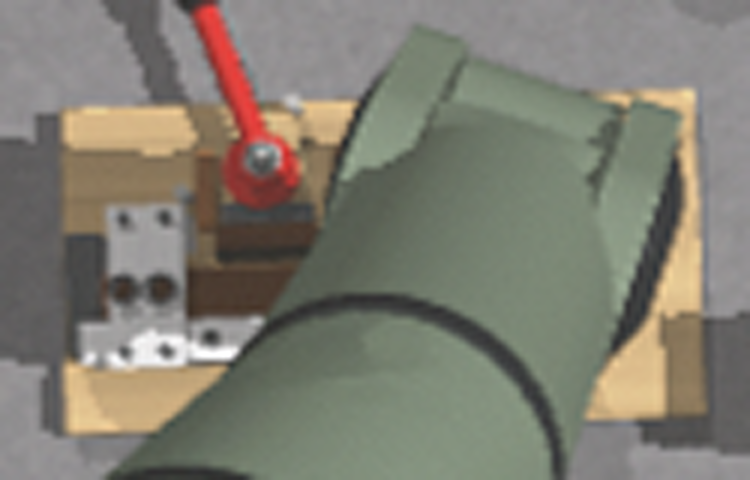

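View pics/s10.png

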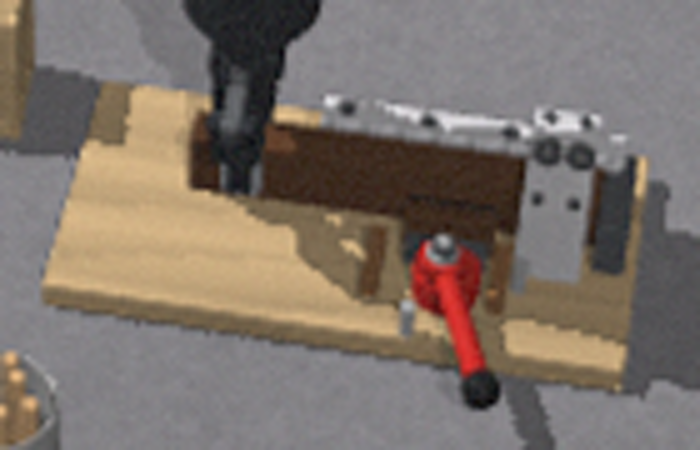

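The bushes look dark because the rail is under them, and the push against the stop reads about 14 N with the rail flush along the fence. I'll release, lift and take another look.

>>> send_rows(rows=[{"translation": [0, 0, 0], "rotation": [0, 0, 0]}, {"translation": [0, 0, 0], "rotation": [0, 0, 0]}, {"translation": [0, 0, 0], "rotation": [0, 0, 0]}, {"translation": [0, 0, 0], "rotation": [0, 0, 0]}, {"translation": [0, 0, -0.06], "rotation": [0, 0, 0]}, {"translation": [0, 0, -0.15], "rotation": [0, 0, 0]}, {"translation": [0, 0, -0.24], "rotation": [0, 0, 0]}, {"translation": [-0.06, 0.05, -0.3], "rotation": [0, 0, 0]}, {"translation": [-0.06, 0.05, -0.3], "rotation": [0, 0, 0]}], claw=0.3)

```text
time_s: 14.9
tcp_pos: [0.543, -0.0418, 0.352]
ee_rot: [2.163, 2.272, 0.002]
wrist_force: [-0.1, -0.3, -0.5]
gripper_width: 0.651
```

Run:
```python
from chk import *
c=cam('wrist'); save(c['img'],'w11.png'); p,M=tool()
print(p,inv(p),np.degrees(np.arctan2(M[1,1],M[0,1])),ctrl.get_state()['wrist_force'],ctrl.get_state()['qpos'])
```

```text
[ 0.54202423 -0.04068984  0.35039693] [  27.51290894 -113.97195927] 2.8410635856777793 [-0.69273619  1.15873168 -0.28968325] [-0.36651743  0.50234644  0.4577629   1.88813466 -0.29362235  0.81613299
  0.29464821]
```

View pics/w11.png

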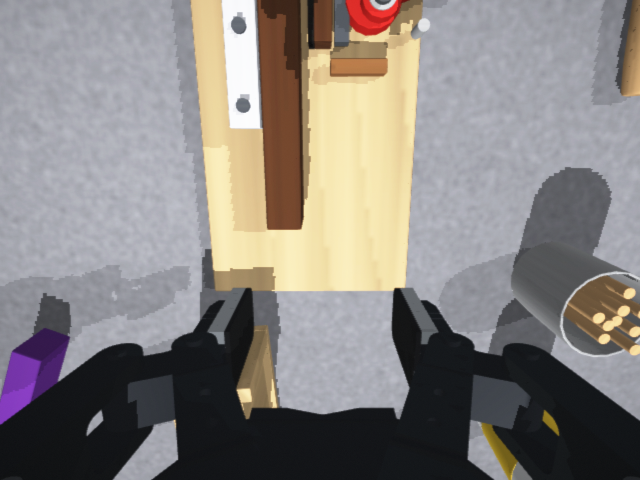

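The rail lies on the bed against the fence, with its rear end at v≈229 and the bed's near edge at v≈291. I'll check those distances and plan the lever sweep.

Run:
```python
from chk import *
c=load('wrist'); hsv=cv2.cvtColor(c['img'],cv2.COLOR_RGB2HSV); h,s,v=[hsv[...,i].astype(int) for i in range(3)]
for e in edges(c,.058,60,200,256,300): print(e)
br=(h<14)&(s>90)&(v<160); wood=(h>10)&(h<28)&(s>45)&(v>90)
print('rear',np.round([inv(plane(c,u,np.where(br[180:245,u])[0][-1]+180.5,.058)) for u in (272,280,288,296)],1))
print('bed near',np.round([inv(plane(c,u,np.where(wood[240:310,u])[0][-1]+240.5,.018)) for u in (300,320,340,380)],1))
j=dict(np.load('jig.npz')); 
for n,u,w in (('pin1 top',413,141),('pin2 top',373,72)): print(n,inv(plane(j,u,w,.04)),inv(pt(j,u,w)),pt(j,u,w)[2])
t=load('top'); 
for n,u,w in (('mallet near end',287,147),('tin',338,152),('mallet mid',240,151)): print(n,inv(pt(t,u,w)),pt(t,u,w))
th=np.arctan2(*(inv([.6571,.1463])-[66,35])[::-1]); print('theta',th)
def pos(th,d,r=58): return J(66+r*np.cos(th)+d*np.sin(th),35+r*np.sin(th)-d*np.cos(th))
th=.37
print(rows([*pos(th,34),.30],2.89+np.degrees(th)), pos(th,34))
```

```text
(0.19, array([-11.4,  -4.1]), array([-11.3, -93.3]))
(-1.03, array([14.1, -4.1]), array([ 12.5, -93.3]))
rear [[  -7.6 -114.5]
 [  -1.9 -115.3]
 [   3.9 -114.6]
 [   9.6 -114.6]]
bed near [[   9.2 -179.8]
 [  26.4 -179.9]
 [  43.7 -179.9]
 [  78.2 -180.1]]
pin1 top [95.91020441 20.90485891] [96.07528739 20.90279836] 0.0392897773495081
pin2 top [52.60720832 76.20166396] [52.54776686 76.1215142 ] 0.040530950015038855
mallet near end [271.92154621 -20.57103175] [0.78141287 0.06491504 0.00328751]
tin [ 229.62745917 -172.15145341] [ 0.74681505 -0.088605    0.08340142]
mallet mid [257.56497427 121.51532553] [0.75991076 0.20609685 0.02486931]
theta 0.3564900736010833
(array([0.2769, 0.2094, 0.1004]), array([ 0.0013,  0.0043, -0.7083])) [0.63977767 0.1026676 ]
```

Measured rail rear end is at jig y = −114.7 (home is −115), so the rail is home. Next: close the fingers and go to the near side of the lever handle.

>>> send_rows(rows=[{"translation": [0.08, 0.06, 0.03], "rotation": [0, 0, -0.2]}, {"translation": [0.16, 0.12, 0.06], "rotation": [0, 0, -0.4]}, {"translation": [0.24, 0.18, 0.09], "rotation": [0, 0, -0.6]}, {"translation": [0.277, 0.209, 0.1], "rotation": [0, 0, -0.71]}, {"translation": [0.277, 0.209, 0.1], "rotation": [0, 0, -0.71]}, {"translation": [0.277, 0.209, 0.1], "rotation": [0, 0, -0.71]}], claw=-1, grip_force=30)

```text
time_s: 15.7
tcp_pos: [0.6389, 0.1021, 0.2997]
ee_rot: [1.709, 2.635, -0.003]
wrist_force: [-0.5, -0.4, -0.8]
gripper_width: -0.001
```

```bash
cat >> jig.py <<'E'
def pos(th,d,r=58): return J(66+r*np.cos(th)+d*np.sin(th),35+r*np.sin(th)-d*np.cos(th))
E
python3 - <<'E'
from jig import *
c=cam('wrist'); save(c['img'],'w12.png'); p,M=tool(); print(p,inv(p),np.degrees(np.arctan2(M[1,1],M[0,1]))-2.89,ctrl.get_state()['gripper_width'],ctrl.get_state()['qpos'])
print(rows([*pos(.36,34),.201],2.89+np.degrees(.36)))
E
```

```text
[0.63898473 0.10189882 0.30006917] [131.53921554  23.54674111] 21.15391700605223 -0.0028872716027932397 [-0.45515266  0.70033369  0.31935458  1.63781233 -0.27000413  0.84734657
  0.39336683]
(array([1.000e-04, 1.500e-03, 1.981e-01]), array([-0.0012,  0.0046,  0.0176]))
```

View pics/w12.png

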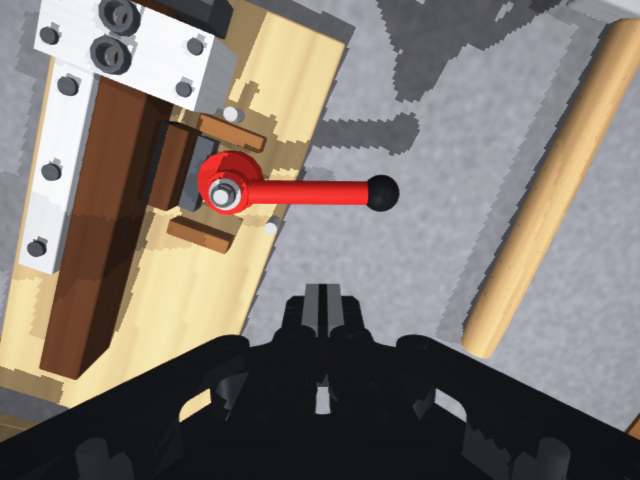

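The handle lies level in this view at v≈192 (u 245–370). The shut fingers (u≈290–355) are on its near side and the mallet is well clear. Descending.

>>> send_rows(rows=[{"translation": [0, 0.001, 0.06], "rotation": [0, 0, 0.017]}, {"translation": [0, 0.001, 0.12], "rotation": [0, 0, 0.017]}, {"translation": [0, 0.001, 0.17], "rotation": [0, 0, 0.017]}, {"translation": [0, 0.001, 0.198], "rotation": [0, 0, 0.017]}, {"translation": [0, 0.001, 0.198], "rotation": [0, 0, 0.017]}])

```text
time_s: 16.38
tcp_pos: [0.6392, 0.1014, 0.2008]
ee_rot: [1.722, 2.626, -0.004]
wrist_force: [0.4, 0.1, -0.9]
gripper_width: 0.002
```

```bash
cat > arc.py <<'E'
from jig import *
import sys
# arc from current pose: list of (theta_tool, d)
p,M=tool(); print(p,inv(p),(np.degrees(np.arctan2(M[1,1],M[0,1]))-2.89)*np.pi/180,ctrl.get_state()['wrist_force'])
for a in sys.argv[1:]:
    th,d=map(float,a.split(',')); t,r=rows([*pos(th,d),.201],2.89+np.degrees(th),p,M); print(th,list(t.round(4)),list(r.round(3)))
E
python3 arc.py .36,26 .36,18 .42,18 .5,18 .58,18 .66,18 .74,18 .8,18
python3 - <<'E'
from h import *
c=cam('wrist'); save(c['img'],'w13.png')
E
```

```text
[0.6392418  0.1013892  0.20077172] [131.77026922  23.02480708] 0.35949071399599797 [ 0.37919497  0.09790248 -0.89365202]
0.36 [np.float64(0.0168), np.float64(0.0013), np.float64(-0.0005)] [np.float64(-0.003), np.float64(0.005), np.float64(-0.001)]
0.36 [np.float64(0.0328), np.float64(0.0013), np.float64(-0.0005)] [np.float64(-0.003), np.float64(0.005), np.float64(-0.001)]
0.42 [np.float64(0.0398), np.float64(0.0033), np.float64(-0.0006)] [np.float64(-0.003), np.float64(0.004), np.float64(-0.116)]
0.5 [np.float64(0.0493), np.float64(0.0052), np.float64(-0.0006)] [np.float64(-0.003), np.float64(0.004), np.float64(-0.268)]
0.58 [np.float64(0.0589), np.float64(0.0064), np.float64(-0.0006)] [np.float64(-0.004), np.float64(0.004), np.float64(-0.421)]
0.66 [np.float64(0.0686), np.float64(0.0068), np.float64(-0.0006)] [np.float64(-0.004), np.float64(0.004), np.float64(-0.574)]
0.74 [np.float64(0.0784), np.float64(0.0064), np.float64(-0.0007)] [np.float64(-0.004), np.float64(0.004), np.float64(-0.727)]
0.8 [np.float64(0.0856), np.float64(0.0056), np.float64(-0.0007)] [np.float64(-0.004), np.float64(0.004), np.float64(-0.841)]
```

View pics/w13.png

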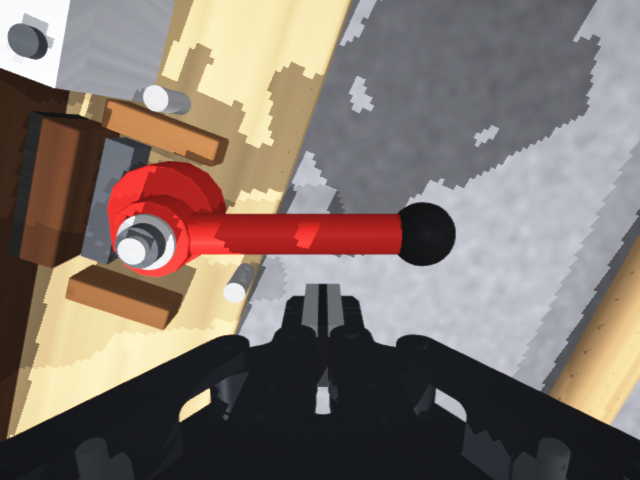

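Fingers are beside the handle (v≈285 against the handle edge at v≈253). First part of the sweep.

>>> send_rows(rows=[{"translation": [0.017, 0.001, 0], "rotation": [0, 0, 0]}, {"translation": [0.033, 0.001, 0], "rotation": [0, 0, 0]}, {"translation": [0.04, 0.003, 0], "rotation": [0, 0, -0.12]}, {"translation": [0.049, 0.005, 0], "rotation": [0, 0, -0.27]}, {"translation": [0.059, 0.006, 0], "rotation": [0, 0, -0.42]}, {"translation": [0.069, 0.007, 0], "rotation": [0, 0, -0.57]}, {"translation": [0.078, 0.0065, 0], "rotation": [0, 0, -0.73]}, {"translation": [0.086, 0.0055, 0], "rotation": [0, 0, -0.84]}])

```text
time_s: 17.42
tcp_pos: [0.6251, 0.1423, 0.2021]
ee_rot: [1.103, 2.938, -0.003]
wrist_force: [3.0, -3.4, 2.8]
gripper_width: -0.004
```

```bash
python3 arc.py .84,18 .92,18 1.0,18 1.08,18 1.16,18 1.22,18
python3 - <<'E'
from h import *
c=cam('wrist'); save(c['img'],'w14.png')
E
```

```text
[0.62511322 0.14228615 0.20212441] [119.72162316  64.58208247] 0.8019066784281389 [ 2.99513923 -3.39264674  2.7795613 ]
0.84 [np.float64(0.0045), np.float64(0.0001), np.float64(0.0022)] [np.float64(-0.001), np.float64(0.006), np.float64(-0.073)]
0.92 [np.float64(0.014), np.float64(0.0022), np.float64(0.0022)] [np.float64(-0.002), np.float64(0.006), np.float64(-0.226)]
1.0 [np.float64(0.0236), np.float64(0.0036), np.float64(0.0022)] [np.float64(-0.002), np.float64(0.006), np.float64(-0.378)]
1.08 [np.float64(0.0333), np.float64(0.0042), np.float64(0.0021)] [np.float64(-0.002), np.float64(0.006), np.float64(-0.531)]
1.16 [np.float64(0.043), np.float64(0.004), np.float64(0.0021)] [np.float64(-0.002), np.float64(0.006), np.float64(-0.684)]
1.22 [np.float64(0.0503), np.float64(0.0034), np.float64(0.0021)] [np.float64(-0.002), np.float64(0.006), np.float64(-0.798)]
```

View pics/w14.png

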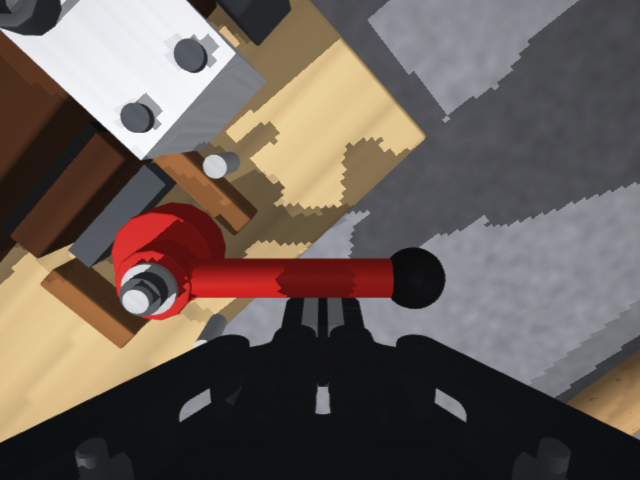

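The lever is turning; the handle is against the fingers at v≈297. I'll continue the sweep.

>>> send_rows(rows=[{"translation": [0.0045, 0, 0.001], "rotation": [0, 0, -0.07]}, {"translation": [0.014, 0.002, 0.002], "rotation": [0, 0, -0.23]}, {"translation": [0.024, 0.0035, 0.002], "rotation": [0, 0.005, -0.38]}, {"translation": [0.033, 0.004, 0.002], "rotation": [0, 0.005, -0.53]}, {"translation": [0.043, 0.004, 0.002], "rotation": [0, 0.005, -0.68]}, {"translation": [0.05, 0.0035, 0.002], "rotation": [0, 0.005, -0.8]}])

```text
time_s: 18.23
tcp_pos: [0.6071, 0.1607, 0.2011]
ee_rot: [0.46, 3.108, -0.002]
wrist_force: [3.0, -3.9, 1.8]
gripper_width: -0.001
```

```bash
python3 arc.py 1.26,18 1.32,18 1.38,18 1.44,18 1.5,18 1.54,18 1.571,18; python3 -c "
from h import *
print(ctrl.get_state()['qpos'])"
```

```text
[0.60711811 0.16067231 0.20114649] [102.67640753  83.85215626] 1.2267169734378902 [ 2.98198667 -3.9070086   1.78252509]
1.26 [np.float64(0.004), np.float64(0.0004), np.float64(0.0003)] [np.float64(-0.002), np.float64(0.001), np.float64(-0.064)]
1.32 [np.float64(0.0111), np.float64(0.0021), np.float64(0.0003)] [np.float64(-0.002), np.float64(0.001), np.float64(-0.178)]
1.38 [np.float64(0.0182), np.float64(0.0034), np.float64(0.0003)] [np.float64(-0.002), np.float64(0.001), np.float64(-0.293)]
1.44 [np.float64(0.0255), np.float64(0.0043), np.float64(0.0003)] [np.float64(-0.002), np.float64(0.001), np.float64(-0.407)]
1.5 [np.float64(0.0327), np.float64(0.0047), np.float64(0.0003)] [np.float64(-0.002), np.float64(0.0), np.float64(-0.522)]
1.54 [np.float64(0.0376), np.float64(0.0047), np.float64(0.0003)] [np.float64(-0.002), np.float64(0.0), np.float64(-0.598)]
1.571 [np.float64(0.0414), np.float64(0.0046), np.float64(0.0003)] [np.float64(-0.002), np.float64(0.0), np.float64(-0.658)]
[-0.38727405  0.78950303  0.05111931  1.72013589 -0.05957153  0.63370539
  0.97393104]
```

>>> send_rows(rows=[{"translation": [0.004, 0, 0], "rotation": [0, 0, -0.06]}, {"translation": [0.011, 0.002, 0], "rotation": [0, 0, -0.18]}, {"translation": [0.018, 0.0035, 0], "rotation": [0, 0, -0.29]}, {"translation": [0.0255, 0.004, 0], "rotation": [0, 0, -0.41]}, {"translation": [0.033, 0.005, 0], "rotation": [0, 0, -0.52]}, {"translation": [0.0376, 0.005, 0], "rotation": [0, 0, -0.6]}, {"translation": [0.0376, 0.005, 0], "rotation": [0, 0, -0.6]}])

```text
time_s: 19.1
tcp_pos: [0.59, 0.1684, 0.2012]
ee_rot: [-0.033, 3.141, -0.002]
wrist_force: [5.0, -1.8, 0.7]
gripper_width: -0.001
```

```bash
python3 arc.py 1.571,18 1.571,17 1.571,16 1.571,15
python3 - <<'E'
from h import *
c=cam('wrist'); save(c['img'],'w15.png')
E
```

```text
[0.58995005 0.16837885 0.2012026 ] [85.91873882 92.41447864] 1.541259965696723 [ 4.99056188 -1.80299427  0.67914248]
1.571 [np.float64(0.0039), np.float64(0.0011), np.float64(0.0004)] [np.float64(-0.002), np.float64(0.001), np.float64(-0.057)]
1.571 [np.float64(0.0059), np.float64(0.001), np.float64(0.0004)] [np.float64(-0.002), np.float64(0.001), np.float64(-0.057)]
1.571 [np.float64(0.0079), np.float64(0.0009), np.float64(0.0004)] [np.float64(-0.002), np.float64(0.001), np.float64(-0.057)]
1.571 [np.float64(0.0099), np.float64(0.0009), np.float64(0.0004)] [np.float64(-0.002), np.float64(0.001), np.float64(-0.057)]
```

View pics/w15.png

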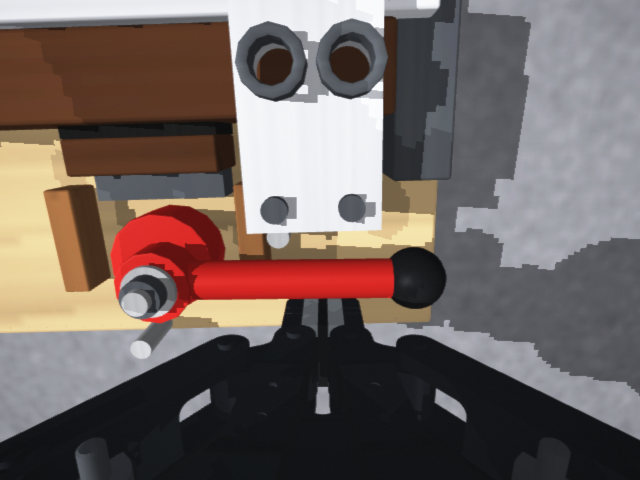

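The handle is nearly along the feed direction. The rail shows under both bushes and touches the dark end stop at u≈397. I'll creep to the stop.

>>> send_rows(rows=[{"translation": [0.002, 0.001, 0], "rotation": [0, 0, -0.03]}, {"translation": [0.004, 0.001, 0], "rotation": [0, 0, -0.057]}, {"translation": [0.006, 0.001, 0], "rotation": [0, 0, -0.057]}, {"translation": [0.006, 0.001, 0], "rotation": [0, 0, -0.057]}])

```text
time_s: 19.65
tcp_pos: [0.5881, 0.1686, 0.2015]
ee_rot: [-0.078, 3.137, -0.001]
wrist_force: [13.8, -2.8, -6.0]
gripper_width: -0.002
```

>>> send_rows(rows=[{"translation": [0.002, 0, 0], "rotation": [0, 0, 0]}, {"translation": [0.004, 0, 0], "rotation": [0, 0, 0]}, {"translation": [0.004, 0, 0], "rotation": [0, 0, 0]}])

```text
time_s: 20.02
tcp_pos: [0.5874, 0.1685, 0.2017]
ee_rot: [-0.077, 3.133, 0.0]
wrist_force: [15.9, -2.4, -8.9]
gripper_width: -0.002
```

```bash
python3 arc.py 1.571,18
```

```text
[0.58737805 0.16849327 0.20169563] [83.3557735  92.65843531] 1.5696137479908034 [15.94113202 -2.38104171 -8.91127794]
1.571 [np.float64(-0.0013), np.float64(0.0007), np.float64(0.0014)] [np.float64(-0.0), np.float64(0.015), np.float64(-0.003)]
```

>>> send_rows(rows=[{"translation": [0.003, 0, 0], "rotation": [0, 0, 0]}, {"translation": [0.005, 0, 0], "rotation": [0, 0, 0]}, {"translation": [0.005, 0, 0], "rotation": [0, 0, 0]}])

```text
time_s: 20.4
tcp_pos: [0.5865, 0.1683, 0.2019]
ee_rot: [-0.076, 3.128, 0.001]
wrist_force: [20.4, -0.4, -12.5]
gripper_width: 0.0
```

```bash
python3 arc.py 1.571,18
python3 - <<'E'
from jig import *
c=cam('wrist'); save(c['img'],'w16.png')
hsv=cv2.cvtColor(c['img'],cv2.COLOR_RGB2HSV); h,s,v=[hsv[...,i].astype(int) for i in range(3)]
red=((h<6)|(h>174))&(s>140)
P=[]
for u in range(235,380,5):
    k=np.where(red[240:320,u])[0]+240; P.append(inv(plane(c,u,(k[0]+k[-1])/2,.046)))
P=np.array(P); l=cv2.fitLine(P.astype(np.float32),cv2.DIST_HUBER,0,.01,.01).ravel(); print('handle angle',np.arctan2(l[1],l[0]),P[0],P[-1])
E
```

```text
[0.58651141 0.16828452 0.20187078] [82.47971759 92.49364031] 1.5689990336057489 [ 20.37371702  -0.38175026 -12.54477882]
1.571 [np.float64(-0.003), np.float64(0.001), np.float64(0.0018)] [np.float64(0.001), np.float64(0.025), np.float64(-0.004)]
handle angle 1.5679411 [65.2374491  61.19514096] [ 65.13650113 110.49201262]
```

View pics/w16.png

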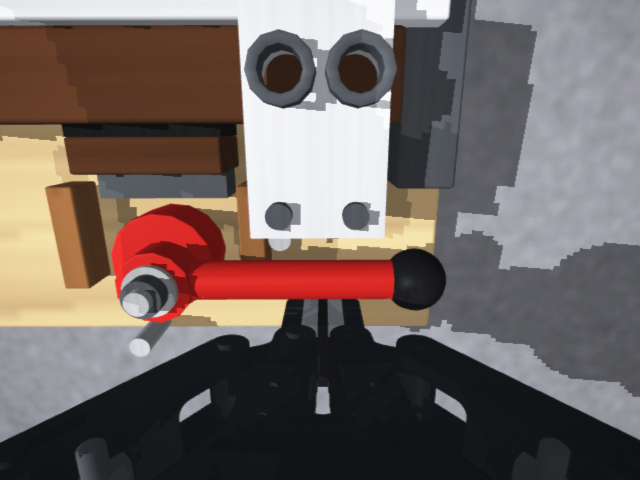

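The handle is at 1.568 rad, on its stop, with 20 N against it. I'll back off, rise and look.

>>> send_rows(rows=[{"translation": [-0.03, 0, 0], "rotation": [0, 0, 0]}, {"translation": [-0.07, 0, 0], "rotation": [0, 0, 0]}, {"translation": [-0.07, 0, -0.08], "rotation": [0, 0, 0]}, {"translation": [-0.07, 0, -0.18], "rotation": [0, 0, 0]}, {"translation": [-0.07, 0, -0.28], "rotation": [0, 0, 0]}, {"translation": [-0.07, -0.1, -0.36], "rotation": [0, 0, 0]}, {"translation": [-0.07, -0.2, -0.36], "rotation": [0, 0, 0]}, {"translation": [-0.07, -0.2, -0.36], "rotation": [0, 0, 0]}])

```text
time_s: 21.45
tcp_pos: [0.6238, 0.0659, 0.3826]
ee_rot: [-0.068, 3.128, -0.001]
wrist_force: [-0.4, 0.9, 0.4]
gripper_width: 0.001
```

Run:
```python
from jig import *
c=cam('wrist'); save(c['img'],'w17.png'); t=cam('top'); save(cv2.resize(t['img'][130:275,190:470],None,fx=2.8,fy=2.8,interpolation=cv2.INTER_CUBIC),'t17.png'); s=cam('scene'); save(s['img'],'s17.png'); p,M=tool(); print(p,inv(p),ctrl.get_state()['wrist_force'],ctrl.get_state()['time_s'])
```

```text
[0.62369632 0.07089163 0.38177803] [114.70691382  -6.65019595] [0.12315875 0.00511044 0.18359591] 21.6
```

View pics/w17.png

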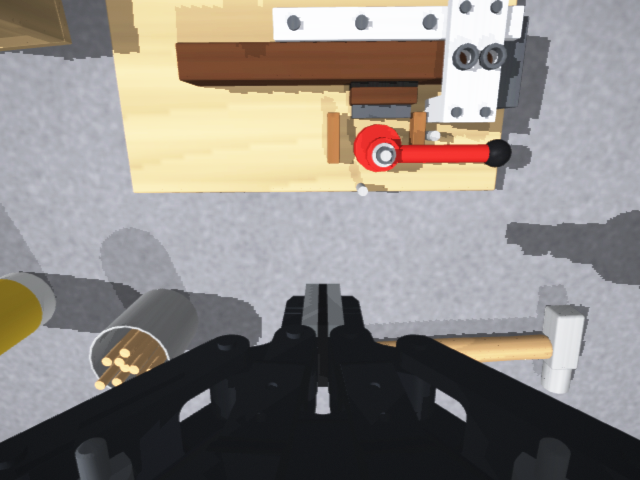

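View pics/t17.png

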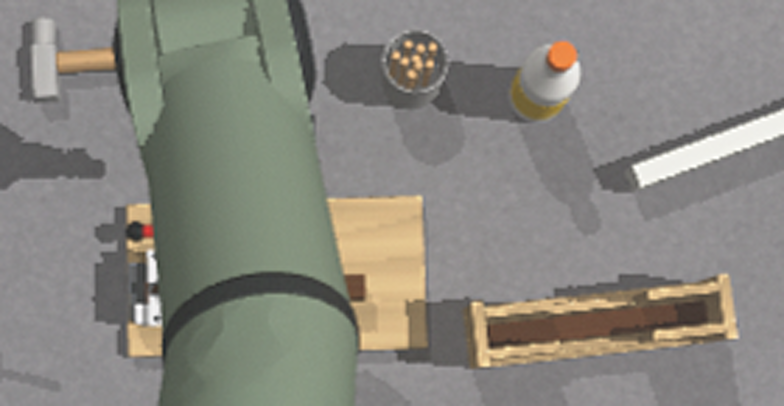

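View pics/s17.png

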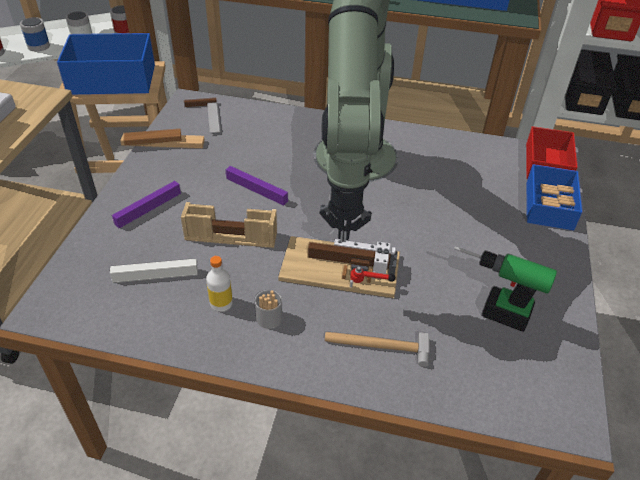

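The rail is under the bridge, the lever (handle at (455,153) in the wrist view) lies along the feed direction, and the bystanders look untouched. Final numeric check.

Run:
```python
from jig import *
c=load('wrist'); hsv=cv2.cvtColor(c['img'],cv2.COLOR_RGB2HSV); h,s,v=[hsv[...,i].astype(int) for i in range(3)]
br=(h<14)&(s>90)&(v<160)
print('rear',np.round([inv(plane(c,150+np.where(br[r,150:260])[0][0]-.5,r,.058)) for r in (48,54,60,66,70)],1))
print('rail fence-side',np.round([inv(plane(c,u,30+np.where(br[30:70,u])[0][0]-.5,.058)) for u in (190,220,250,290,340,400,430)],1))
wh=(s<25)&(v>170)
print('fence face(-12.5)',np.round([inv(plane(c,u,5+np.where(wh[5:60,u])[0][-1]+.5,.062)) for u in (285,320,400,440)],1))
red=((h<6)|(h>174))&(s>140)
P=np.array([inv(plane(c,u,135+(lambda k:(k[0]+k[-1])/2)(np.where(red[135:175,u])[0]),.046)) for u in range(412,484,3)])
l=cv2.fitLine(P.astype(np.float32),cv2.DIST_HUBER,0,.01,.01).ravel(); print('handle angle',np.arctan2(l[1],l[0]))
wood=(h>10)&(h<28)&(s>45)&(v>90)
print('bed rear',np.round([inv(plane(c,90+np.where(wood[r,90:170])[0][0]-.5,r,.018)) for r in (100,130,160)],1))
save(cv2.resize(c['img'][0:200,160:540],None,fx=2.1,fy=2.1,interpolation=cv2.INTER_CUBIC),'w17c.png')
```

```text
rear [[  -8.6 -114.9]
 [  -4.7 -114.7]
 [  -0.9 -115.1]
 [   3.  -114.9]
 [   5.7 -114.4]]
rail fence-side [[ -12.  -104.4]
 [ -11.9  -83.4]
 [ -12.3  -62.4]
 [ -12.1  -34.4]
 [ -11.9    0.5]
 [ -12.2   42.4]
 [ -12.    63.3]]
fence face(-12.5) [[-12.  -37.5]
 [-12.4 -13.4]
 [-12.   41.6]
 [-12.4  69.1]]
handle angle -1.5687927
bed rear [[  22.6 -179.8]
 [  46.5 -180.2]
 [  71.4 -179.7]]
```

View pics/w17c.png

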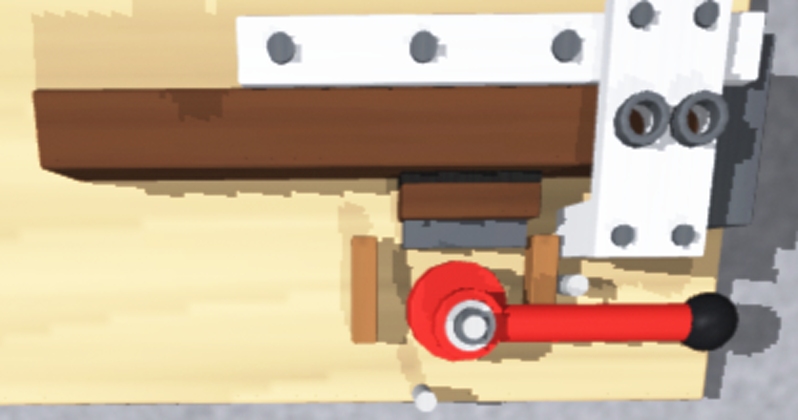

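The rail is flush with the fence (−12.1 against a face at −12.2) and its rear end is at −114.8 (home −115). The shoe presses on it, the lever is at 1.569 rad and the robot is clear. Handing in.

```bash
python3 -c "
from h import *
print(ctrl.job_done(), ctrl.get_state()['time_s'])"
```

```text
the job is handed in; nothing more can be done
the job is handed in; nothing more can be done
```

The upper rail is clamped in the drilling jig with the lever at its stop. I handed the job in after about 22 s of robot time, with the robot touching nothing.

- **Rail:** I lifted it out of the cradle, set it down on the bed beside the fence and slid its front under the bridge. I then gripped it again near the rear and pushed it onto the end stop with about 14 N.
- **Lever:** I swung the cam lever with the shut fingers to its stop, pressing with about 20 N. I then backed away.

**Last checks, from the wrist camera:**
- The rail's rear end is at −114.8 mm along the feed, against −115 mm for fully home.
- The rail is flush with the fence along its length to within about 0.5 mm, and the shoe is against it.
- The lever stands at 1.569 rad, against 1.571 rad at the stop.
- The lower rail is still in the cradle, and no bystander looks moved in the overview pictures; I did not measure them.

**Disagreements:** The wrist camera placed the held rail about 1.7 mm nearer the fence than the gripper position implied. I lowered the rail using its distance to the fence as seen in the same image, and no later check contradicted that. No check failed.

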